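# Gauge the bore depth of a tag housing

## Task

Take the cap with the straight bar handle off its housing and set it down, right way up, in the aluminium tray. Dip the depth gauge upright into the bore you have opened, gently until its tip rests on the bottom, so that the rim pushes the sliding collar up the rod and marks the depth; then hang the gauge back in the fork of its stand with the mark unspoilt. Leave the two round-knob caps on their housings and do not disturb the other things on the bench or in the tray.

Things in the scene. Friction and masses are not known exactly. Their poses are not given: they have to be found in the camera images.
- bar_cap: Loose aluminium cap on one housing: disc 64 mm across, 6 mm thick, with a straight bar handle 60 mm long (cap's x), 14 mm wide (its y), top 34 mm above the origin. Below it a plug 30 mm across, 8 mm long, sits loosely in the bore. Origin: centre of the disc's underside, level with the rim; z up. About 70 g.
- knob_cap1: Aluminium cap like bar_cap but with a round knob 28 mm across, top 30 mm above the origin. Loose on another housing; to be left there.
- knob_cap2: As knob_cap1, on the third housing; to be left there.
- tray: Fixed square open aluminium tray, 160 x 160 mm, 25 mm tall, walls and floor 5 mm thick. Origin: centre of the underside; sides along its x and y. A brass weight stands in it, leaving room for the cap beside it.
- stand: Fixed wooden stand of the gauge, no part above 175 mm. Origin: on the table, below where the hung rod's axis belongs; its -x is the open side. A post 40 mm wide stands 36 to 54 mm behind the axis (+x) under the fork; base plate 130 x 110 x 10 mm.
- fork (a point): Centre of the stand's level aluminium fork, on the hung rod's axis, at the top face, 170 mm above the table (fork 10 mm thick). Two 16 mm wide prongs along the stand's x leave an 18 mm slot, from 10 mm behind the axis (closed end) to 28 mm in front (open end, -x). Each prong ends in a 5 mm high lip, 22 to 28 mm in front of the axis.
- gauge: Depth gauge, hung upright in the fork: steel rod 12 mm thick, 140 mm long; above it a flange 36 mm across, 6 mm thick, resting on the prongs; then a wooden handle 20 mm square, 64 mm tall (faces along the gauge's x, y). Origin: the rod's lower tip, 30 mm above the table when hung; z up the rod. About 160 g. May hang at any yaw.
- gauge_handle (a point): Point on the gauge's axis to grip the handle, 180 mm above the tip. The gauge cannot be lifted straight up out of the fork (the collar is wider than the slot): raise it 6 to 25 mm to clear the lips, move it out along the stand's -x, and bring it back the same way.
- collar (a joint): Height (m) of the underside of the gauge's sliding collar above the rod's tip, 0 to 0.115; starts at 0.014 to 0.032. Aluminium disc 52 mm across, 10 mm thick, round the rod; friction of about 2 N holds it where it is pushed. Too wide for the bore, it is pushed up by the rim as the rod goes down.
- housing_a: One of three fixed upright white PVC pressure housings with steel bands, alike outside: 60 mm across, 90 mm tall. Origin: centre of the underside, 10 mm above the table; z up. From the top a blind bore 36 mm wide runs straight down; its depth below the rim is unknown, 45 to 80 mm, and differs from housing to housing.
- housing_b: One of three fixed upright white PVC pressure housings with steel bands, alike outside: 60 mm across, 90 mm tall. Origin: centre of the underside, 10 mm above the table; z up. From the top a blind bore 36 mm wide runs straight down; its depth below the rim is unknown, 45 to 80 mm, and differs from housing to housing.
- housing_c: One of three fixed upright white PVC pressure housings with steel bands, alike outside: 60 mm across, 90 mm tall. Origin: centre of the underside, 10 mm above the table; z up. From the top a blind bore 36 mm wide runs straight down; its depth below the rim is unknown, 45 to 80 mm, and differs from housing to housing.
- rack: Fixed plywood base plate, 85 x 260 x 10 mm, carrying the three housings in a row along its y, 95 mm apart; the rims are 100 mm above the table. Origin: centre of the underside.
- mug: Bystander: white mug, 76 mm across, 90 mm tall, handle at its +y; origin under its centre.
- bottle: Bystander: white plastic bottle, 54 mm across, 120 mm tall; origin under its centre.
- screwdriver: Bystander: screwdriver lying along its own x, under 35 mm high.
- lure_box: Bystander: closed clear lure box 60 x 90 x 27 mm; origin under its centre.
- calipers: Bystander: calipers lying flat along their x, 150 mm long, 14 mm high; origin under the middle of the beam.
- float: Bystander: upright cork fishing float, 56 mm across, 100 mm tall; origin under its centre.
- weight: Bystander: brass weight standing in the tray off to its +x side, 40 mm across, 45 mm tall; origin under its centre.
- pliers: Bystander: pliers lying flat along their x, 160 mm long, 60 mm wide, 14 mm high.
Not all that is in view belongs to the job. Leave any turquoise look-alike of the stand alone. What is shaped like the bar_cap but orange is not meant.

How it is judged (in metres and radians):
On the way, in this order (a step that is already met when the one before it is completed fails the run):
1. the bar-handled cap lies right way up in the tray, let go (x of bar_cap in the frame of tray between -0.05 and 0.05 m and y of bar_cap in the frame of tray between -0.05 and 0.05 m and z of bar_cap in the frame of tray below 0.022 m and angle between bar_cap's own z axis and vertical below 0.2 rad and contact force between the fingers and bar_cap below 0.1 N), for 0.2 s.
2. the gauge stands upright in the opened bore with its tip on the bottom (within 2.5 mm) (((horizontal distance between gauge and housing_a below 0.015 m and z of gauge in the frame of housing_a below 0.0425 m and angle between gauge's own z axis and vertical below 0.15 rad) or (horizontal distance between gauge and housing_b below 0.015 m and z of gauge in the frame of housing_b below 0.0305 m and angle between gauge's own z axis and vertical below 0.15 rad) or (horizontal distance between gauge and housing_c below 0.015 m and z of gauge in the frame of housing_c below 0.0185 m and angle between gauge's own z axis and vertical below 0.15 rad))), for 0.05 s.
At the end, for the whole second after the job is handed in: Bar-handled cap right way up in the tray, centre within 50 mm of its centre each way; gauge at rest in its fork, flange on the prongs (18 mm sideways, 4 mm in height, tilt under 0.1 rad); collar reads the opened bore's depth within 3 mm; both round-knob caps on their housings (x of bar_cap in the frame of tray between -0.05 and 0.05 m and y of bar_cap in the frame of tray between -0.05 and 0.05 m and z of bar_cap in the frame of tray below 0.022 m and angle between bar_cap's own z axis and vertical below 0.2 rad and horizontal distance between gauge and stand below 0.018 m and z of gauge in the frame of stand between 0.026 and 0.034 m and angle between gauge's own z axis and vertical below 0.1 rad and linear speed of gauge below 0.03 m/s and ((value of joint collar between 0.047 and 0.053 m and horizontal distance between each of knob_cap1, knob_cap2 and housing_a above 0.05 m) or (value of joint collar between 0.059 and 0.065 m and horizontal distance between each of knob_cap1, knob_cap2 and housing_b above 0.05 m) or (value of joint collar between 0.071 and 0.077 m and horizontal distance between each of knob_cap1, knob_cap2 and housing_c above 0.05 m)) and (horizontal distance between knob_cap1 and housing_a below 0.008 m or horizontal distance between knob_cap1 and housing_b below 0.008 m or horizontal distance between knob_cap1 and housing_c below 0.008 m) and (horizontal distance between knob_cap2 and housing_a below 0.008 m or horizontal distance between knob_cap2 and housing_b below 0.008 m or horizontal distance between knob_cap2 and housing_c below 0.008 m) and height (world z) of each of knob_cap1, knob_cap2 above 0.095 m); the robot touches nothing.
It fails at once if a round-knob cap is shifted more than 10 mm (distance of any of knob_cap1, knob_cap2 from where it was at the start of the episode above 0.01 m).
It fails at once if the gauge is rammed into a housing with more than 40 N (contact force between gauge and housing_a above 40 N or contact force between gauge and housing_b above 40 N or contact force between gauge and housing_c above 40 N).
It fails at once if a bystander is moved more than 30 mm (distance of any of mug, bottle, screwdriver, lure_box, calipers, float, weight, pliers from where it was at the start of the episode above 0.03 m).
It also fails if it takes over 72 s, if anything falls off the work surface, if the arm or the gripper's body presses on something with over 40 N, if the wrist force passes 120 N, or if a joint passes its speed limit or range.

## Robot

A 6-joint arm with a two-finger parallel gripper is mounted at the origin on the work surface. World frame = base frame: x ahead of the robot, y to its left, z up, the work surface at z = 0. Lengths are in m, angles in degrees, forces in N, time in s.
With the tool pointing down it reaches from about 0.4 to 0.825 m from the base axis. Payload 7 kg.
Tool frame: the origin (TCP) lies on the centre line of the jaws, within the pads' length; the fingertips stand 8 mm ahead of it and the grasp point (between the pads) lies 11 mm behind it; z points along the fingers, y is the line along which they close (so a half turn about z gives the same grasp; the last joint's range is limited). The gripper opens to 88 mm and grips with 3 to 60 N. Pads are 19 mm wide; open, the fingers measure 130 mm over their backs; the gripper's body (78 mm by 193 mm) begins 47 mm behind the grasp point.
Start: joints at [83.887, 20.546, 0.682, 0, -70.136, -16.507], TCP at [0.26, 0.623, 0.235] pointing down, gripper open.
Joint ranges: [-176.03, 176.03], [-82.01, 121.73], [-58.28, 71.71], [-173.87, 95.51], [-174.79, -0.11], [-173.66, 173.66]. Speed limits (degrees/s): [136.94, 136.94, 172.46, 180, 180, 180].

## Interface

Orientations are given as [roll, pitch, yaw] about the fixed x, y, z axes, in that order (R = Rz(yaw) Ry(pitch) Rx(roll)).
In Python, from plant import ctrl, vision gives the robot as it stands. The module is installed in compiled form; this text tells all that it offers.
- The arm moves only by the tool move_arm, never from a script. Its argument "moves" is one flat list of numbers, 7 for each row, row after row: the finger opening in cm, from 0 to 8.76, then the shift along the tool's x, y, z in cm, then the turn, a rotation vector about the tool's x, y, z in rad. A call has 1 to 8 rows; each row shifts and turns the commanded pose from where the row before left it, along the tool's axes as they then stand; what a row does not reach is not made up. A row lasts 1/10 s, in which the tool goes at most 50 mm and 8.59 degrees, less where a joint would pass 70% of its speed; a pose out of reach is approached as far as the arm can. A call with a gripper value outside its range is refused whole. The fingers move at their own pace and stop on an object; the grip force is fixed at half the most. Time passes only in rows, so rows that do not move let the fingers close. It gives the time, the measured TCP pose, the force, the opening and the grip force at its end, in the units of the state.
- ctrl.get_obs(): the state, without advancing time (a new reading comes with each control period).
- vision.snapshot(name): name is "scene" or "top" or "wrist"; returns (picture, depth): 400x640x3 uint8, red, green, blue; 400x640 float32, m along the optical axis (not along the pixel's ray), 0 where there is no reading.
- vision.camera_model(name): a dict with "vertical_fov" (degrees; the focal length in pixels is half the picture's height over the tangent of half this angle, whatever the lens; pixels are square), "cx", "cy" (the principal point, pixels), "D" ([k1, k2, p1, p2, k3] as OpenCV has them; the pictures are not rectified), "cam_to_world" (4x4, takes a point from camera to world coordinates). Camera axes: x right, y down, z forward; pixel columns grow to the right and rows downward; lengths in m; the calibration is good to about 2 mm. A picture is of the moment at which its call begins: read the wrist's pose just before it. camera_model takes no time and is no camera call; for the wrist camera it gives the pose at the moment of the call.
- ctrl.close_job(): hands the job in; it is judged then, once.
The state is a dict: "clock": time; "joint_pos": joint angles; "qvel": joint speeds; "tau": joint torques, N m; "tool_pos": TCP position; "orientation": TCP orientation; "force": force on the tool from outside, world axes, zero at the start; "moment": the same for the moment, N m; "opening": finger opening in m; "gripper_force": force on a finger pad.
Only numpy, scipy, OpenCV 4.12 (cv2) and the standard library are available. Lean on these libraries where they do the work, as an engineer would, in place of code of your own. Each camera call takes 0.05 s, during which the arm holds its last target. There are 200 camera calls.

## Working session

There is one attempt and no reset: what is moved stays moved. The work goes in short steps, Python scripts to look and compute and a tool call to move; the robot and the scene stay as the last step left them, time stands still between calls to the robot, and variables do not carry over. Pictures are saved under pics/ and viewed, at most 10 in all, crops included, and the job is handed in when it is done.

Besides the shell and the picture viewer there is one more tool, called after ">>>" as name(argument=value, ...), one argument or row to a line, values as JSON. move_arm: Moves the arm, as the interface text tells. Its arguments: {"type":"object","properties":{"moves":{"type":"array"}},"required":["moves"]}

```bash
mkdir -p pics
cat > h.py <<'E'
import numpy as np, cv2
from plant import ctrl, vision
def snap(n):
    m=vision.camera_model(n); p,d=vision.snapshot(n); return p,d,m
def K(m):
    f=200/np.tan(np.radians(m["vertical_fov"])/2); return np.array([[f,0,m["cx"]],[0,f,m["cy"]],[0,0,1.]])
def rays(m,uv):
    u=cv2.undistortPoints(np.array(uv,float).reshape(-1,1,2),K(m),np.array(m["D"],float)).reshape(-1,2)
    return np.c_[u,np.ones(len(u))]
def onplane(m,uv,z):
    T=np.array(m["cam_to_world"]); r=rays(m,uv)@T[:3,:3].T; o=T[:3,3]
    return o+r*((z-o[2])/r[:,2])[:,None]
def cloud(m,d):
    v,u=np.mgrid[0:400,0:640]; T=np.array(m["cam_to_world"])
    P=(rays(m,np.c_[u.ravel(),v.ravel()])*d.reshape(-1,1))@T[:3,:3].T+T[:3,3]
    return P.reshape(400,640,3)
def save(n,p): cv2.imwrite("pics/"+n+".png",p[:,:,::-1])
E
python3 - <<'E'
from h import *
for n in("scene","top"):
    p,d,m=snap(n); save(n+"0",p); np.savez(n+"0.npz",p=p,d=d,m=m)
    print(n,np.round(m["cam_to_world"],3).tolist(),m["D"])
print(ctrl.get_obs())
E
```

```text
scene [[-0.856, 0.267, -0.443, 1.065], [0.517, 0.462, -0.721, 0.934], [0.012, -0.846, -0.533, 0.838], [0.0, 0.0, 0.0, 1.0]] [0.04671664 0.         0.         0.         0.        ]
top [[-0.018, -0.999, 0.052, 0.427], [-1.0, 0.018, -0.013, 0.002], [0.012, -0.052, -0.999, 1.252], [0.0, 0.0, 0.0, 1.0]] [-0.04809301  0.          0.          0.          0.        ]
{'clock': 0.1, 'joint_pos': array([ 8.38868945e+01,  2.05871640e+01,  6.39666740e-01, -2.08835359e-02,
       -7.01364994e+01, -1.65072211e+01]), 'qvel': array([-0.10488039, -0.03584009,  0.04787437,  0.11426613, -0.02617195,
        0.07687125]), 'tau': array([-2.48065655e-03, -5.84165955e+01,  2.93752116e+01,  7.01548308e+00,
        1.02076528e-02, -4.11791859e-05]), 'tool_pos': array([0.25945788, 0.62267275, 0.23371325]), 'orientation': array([ 1.79913886e+02, -5.04527581e-03, -2.26274331e+01]), 'force': array([-0.13591333, -0.74911919, -0.0797151 ]), 'moment': array([-0.00885784,  0.04199662,  0.00238846]), 'gripper_force': 0.0, 'opening': 0.08761953610134247}
```

View pics/scene0.png

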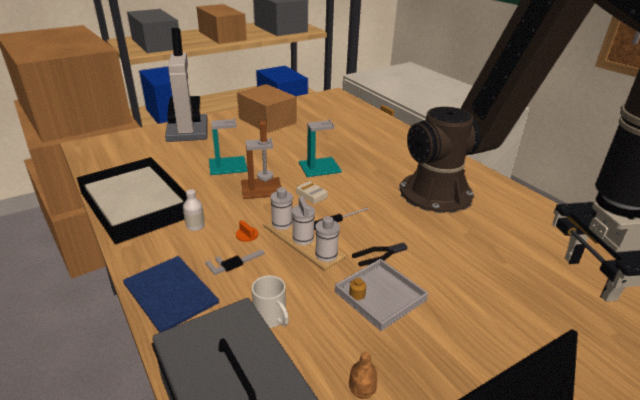

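View pics/top0.png

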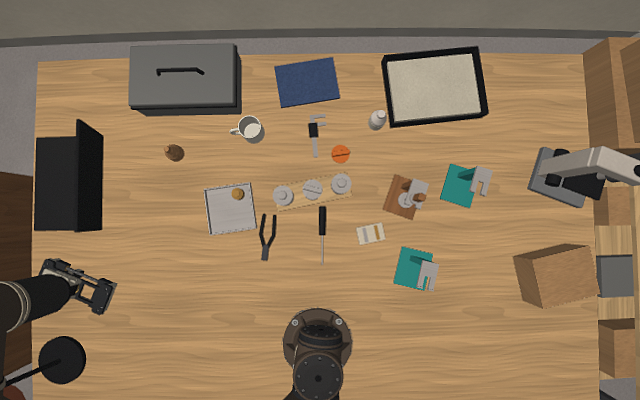

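The scene view shows the white housings at (281,208), (303,222) and (327,240); the middle one carries the bar handle. In the top view:
- Caps: (283,195) knob, (312,189) bar, (340,183) knob.
- Bar-cap candidates: aluminium (312,189), which is the one I want, and orange (340,154), which is excluded.
- Stands: wooden (405,197), which is the one I want; turquoise (465,185) and (416,268), which are excluded.
- Tray: (230,208), with the weight at (238,194).

Run:
```python
from h import *
z=np.load("top0.npz",allow_pickle=True); p,d,m=z["p"],z["d"],z["m"].item()
c=p[140:240,180:440]; cv2.imwrite("pics/c1.png",cv2.resize(c,(780,300),interpolation=cv2.INTER_CUBIC)[:,:,::-1])
P=cloud(m,d)
for (u,v) in [(283,195),(312,189),(340,183),(230,215),(238,194),(405,197),(419,197),(394,185),(207,187),(254,184),(255,232),(208,234)]: print((u,v),P[v,u].round(3))
def blob(x0,x1,y0,y1,zl,zh):
    k=(P[...,0]>x0)&(P[...,0]<x1)&(P[...,1]>y0)&(P[...,1]<y1)&(P[...,2]>zl)&(P[...,2]<zh)
    n,l,s,cc=cv2.connectedComponentsWithStats(k.astype(np.uint8))
    for i in range(1,n):
        if s[i,4]>8:
            q=P[l==i]; r=cv2.minAreaRect(q[:,:2].astype(np.float32)*1000); print(s[i,4],cc[i].round(1),q.mean(0).round(4),np.round(r[0]),np.round(r[1]),round(r[2],1))
cx=P[189,312]
print("caps");blob(cx[0]-.2,cx[0]+.2,cx[1]-.2,cx[1]+.2,.098,.15)
print("captops");blob(cx[0]-.2,cx[0]+.2,cx[1]-.2,cx[1]+.2,.118,.15)
s=P[197,405]
print("stand");blob(s[0]-.12,s[0]+.12,s[1]-.1,s[1]+.12,.15,.3)
print("handle");blob(s[0]-.12,s[0]+.12,s[1]-.1,s[1]+.12,.195,.3)
print("base");blob(s[0]-.12,s[0]+.12,s[1]-.1,s[1]+.12,.005,.3)
t=P[215,230]
print("tray");blob(t[0]-.12,t[0]+.12,t[1]-.12,t[1]+.12,.012,.1)
```

```text
(283, 195) [0.496 0.096 0.128]
(312, 189) [0.513 0.006 0.134]
(340, 183) [ 0.53  -0.081  0.131]
(230, 215) [0.438 0.289 0.005]
(238, 194) [0.507 0.252 0.048]
(405, 197) [ 0.487 -0.302  0.054]
(419, 197) [ 0.477 -0.295  0.237]
(394, 185) [ 0.531 -0.276  0.011]
(207, 187) [0.536 0.37  0.   ]
(254, 184) [ 0.544  0.207 -0.003]
(255, 232) [ 0.378  0.205 -0.003]
(208, 234) [ 0.374  0.368 -0.003]
caps
317 [341.2 183.5] [ 0.5304 -0.0863  0.1098] [531. -88.] [61. 61.] 89.2
318 [312.4 189.5] [0.5128 0.0051 0.1131] [513.   5.] [60. 61.] 88.6
316 [282.5 195.5] [0.4957 0.0995 0.1098] [496. 100.] [61. 61.] 88.5
captops
64 [341.7 182.9] [ 0.5305 -0.0864  0.1295] [531. -87.] [25. 25.] 86.7
93 [312.4 189. ] [0.5129 0.005  0.1322] [513.   5.] [59. 14.] 74.5
65 [281.9 195.1] [0.4957 0.0998 0.1286] [496.  99.] [25. 25.] 89.5
stand
471 [416.2 193.5] [ 0.4906 -0.3033  0.1815] [ 490. -307.] [51. 83.] 69.1
handle
89 [419.3 197.4] [ 0.4763 -0.2986  0.2283] [ 477. -302.] [20. 20.] 65.8
base
1304 [405.3 196.6] [ 0.4865 -0.2949  0.0789] [ 493. -306.] [108. 141.] 71.6
152 [376.2 228.5] [ 0.3836 -0.2079  0.0253] [ 385. -209.] [51. 34.] 89.4
tray
345 [228.3 207.8] [0.4625 0.2912 0.0219] [460. 288.] [160. 162.] 7.4
126 [237.4 193.8] [0.5083 0.2564 0.0383] [508. 258.] [37. 39.] 45.4
22 [263.1 219.8] [0.4198 0.1746 0.0142] [419. 176.] [10. 41.] 88.6
11 [261.4 230.7] [0.3829 0.1811 0.0137] [383. 182.] [11. 19.] 76.1
15 [262.7 244. ] [0.3379 0.1769 0.0142] [339. 176.] [36. 10.] 16.5
```

View pics/c1.png

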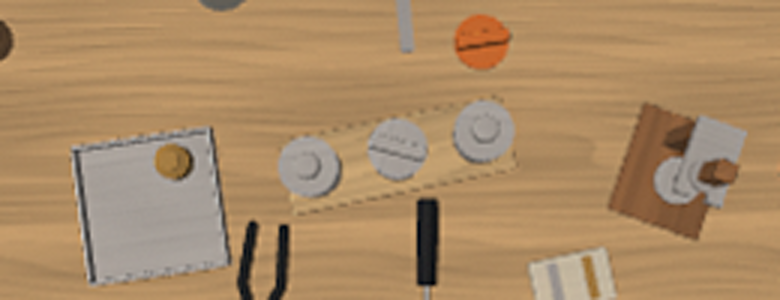

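The crop confirms the choice. The straight aluminium bar sits on the middle cap at crop (397,148), flanked by round knobs at (307,166) and (485,129), and the orange look-alike is at (482,42). The wooden stand has the gauge handle at (717,172). The heights fit: bar 0.134, knobs about 0.13, handle top 0.237. Next I plan the approach.

```bash
cat >> h.py <<'E'
from scipy.spatial.transform import Rotation as Ro
def plan(wps,start=None,vmax=4.8,wmax=0.145):
    """wps: (x,y,z,yaw,open_cm[,vmax]); tool down. prints rows"""
    o=ctrl.get_obs()
    if start is None:
        p=np.array(o["tool_pos"])*100; y=np.radians(o["orientation"][2])
    else: p=np.array(start[:3])*100; y=np.radians(start[3])
    n=0
    for w in wps:
        t=np.array(w[:3])*100; ty=np.radians(w[3]); v=w[5] if len(w)>5 else vmax
        dy=(ty-y+np.pi)%(2*np.pi)-np.pi
        N=max(1,int(np.ceil(max(np.linalg.norm(t-p)/v,abs(dy)/wmax))))
        for i in range(N):
            R=Ro.from_euler("xyz",[np.pi,0,y]).as_matrix()
            s=np.round(R.T@((t-p)/(N-i)),1 if N-i>1 else 2)
            dy=(ty-y+np.pi)%(2*np.pi)-np.pi
            a=round(-dy/(N-i),2 if N-i>1 else 3)
            p=p+R@s; y-=a; n+=1
            print("%g,%g,%g,%g,0,0,%g,"%(w[4],*(s+0.),a+0.), "  #%d"%n if n%8==0 else "")
    print("end",p.round(2),round(np.degrees(y),1),n)
E
python3 - <<'E'
from h import *
plan([(0.513,0.005,0.225,-105.5,5)])
E
```

```text
5,3.4,3.4,0.1,0,0,0.1, 
5,3.7,3,0.1,0,0,0.1, 
5,4,2.6,0.1,0,0,0.1, 
5,4.2,2.2,0.1,0,0,0.1, 
5,4.4,1.8,0,0,0,0.1, 
5,4.6,1.4,0.1,0,0,0.11, 
5,4.7,0.8,0,0,0,0.1, 
5,4.8,0.4,0.1,0,0,0.11,   #8
5,4.8,-0.2,0,0,0,0.1, 
5,4.7,-0.6,0.1,0,0,0.11, 
5,4.6,-1.1,0,0,0,0.1, 
5,4.5,-1.6,0.1,0,0,0.11, 
5,4.3,-2.1,0,0,0,0.1, 
5,4.01,-2.47,0.07,0,0,0.106, 
end [51.3  0.5 22.5] -105.5 14
```

>>> move_arm(
  moves=[5, 3.4, 3.4, 0.1, 0, 0, 0.1, 5, 3.7, 3, 0.1, 0, 0, 0.1, 5, 4, 2.6, 0.1, 0, 0, 0.1, 5, 4.2, 2.2, 0.1, 0, 0, 0.1, 5, 4.4, 1.8, 0, 0, 0, 0.1, 5, 4.6, 1.4, 0.1, 0, 0, 0.11, 5, 4.7, 0.8, 0, 0, 0, 0.1, 5, 4.8, 0.4, 0.1, 0, 0, 0.11],
)

```text
clock: 0.9
tool_pos: [0.4055, 0.2677, 0.2286]
orientation: [-180.0, 0.0, -69.8]
force: [1.2, 1.3, -0.3]
opening: 0.05
gripper_force: 0.0
```

>>> move_arm(
  moves=[5, 4.8, -0.2, 0, 0, 0, 0.1, 5, 4.7, -0.6, 0.1, 0, 0, 0.11, 5, 4.6, -1.1, 0, 0, 0, 0.1, 5, 4.5, -1.6, 0.1, 0, 0, 0.11, 5, 4.3, -2.1, 0, 0, 0, 0.1, 5, 4, -2.5, 0.1, 0, 0, 0.11, 5, 0, 0, 0, 0, 0, 0, 5, 0, 0, 0, 0, 0, 0],
)

```text
clock: 1.7
tool_pos: [0.5134, 0.0041, 0.2249]
orientation: [179.9, -0.0, -105.9]
force: [0.1, 0.2, -1.3]
opening: 0.0499
gripper_force: 0.0
```

```bash
cat >> h.py <<'E'
def comps(P,box,zl,zh,mn=30):
    x0,x1,y0,y1=box
    k=(P[...,0]>x0)&(P[...,0]<x1)&(P[...,1]>y0)&(P[...,1]<y1)&(P[...,2]>zl)&(P[...,2]<zh)
    n,l,s,cc=cv2.connectedComponentsWithStats(k.astype(np.uint8))
    for i in range(1,n):
        if s[i,4]>mn:
            q=P[l==i]; r=cv2.minAreaRect(q[:,:2].astype(np.float32)*1000); print(s[i,4],cc[i].round(),q.mean(0).round(4),np.round(r[0],1),np.round(r[1],1),round(r[2],1))
E
python3 - <<'E'
from h import *
print(ctrl.get_obs()["tool_pos"],np.round(vision.camera_model("wrist")["cam_to_world"],3).tolist())
p,d,m=snap("wrist"); save("w1",p); P=cloud(m,d)
print("tops");comps(P,(.42,.6,-.2,.2),.122,.15)
print("discs");comps(P,(.42,.6,-.2,.2),.1,.15)
E
```

```text
[0.51337139 0.00408644 0.22494652] [[-0.962, 0.264, 0.069, 0.495], [0.272, 0.93, 0.249, -0.062], [0.001, 0.258, -0.966, 0.376], [0.0, 0.0, 0.0, 1.0]]
tops
917 [273. 112.] [ 0.5326 -0.0839  0.13  ] [532.9 -83.9] [27.3 26.7] 69.3
1061 [323. 208.] [0.515  0.0057 0.134 ] [515.4   7.3] [59.5 13.7] 73.9
515 [365. 292.] [0.5001 0.0999 0.1298] [500.9 101.6] [22.1 27.5] 1.5
discs
4067 [277. 112.] [ 0.5322 -0.0844  0.1118] [533.3 -84.4] [62.9 63.3] 73.2
3362 [324. 203.] [0.5151 0.0056 0.1152] [515.4   6.7] [61.8 63.7] 74.8
944 [356. 292.] [0.5087 0.1035 0.1196] [509.8 110.8] [40.2 45.7] 1.1
```

View pics/w1.png

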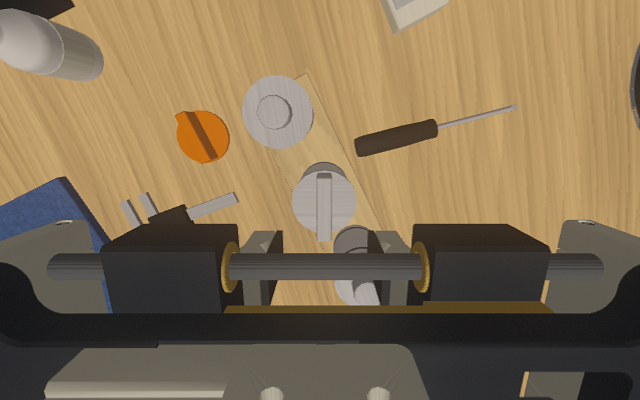

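The wrist view shows the bar cap at (323,208) with its bar lying between the fingers and a knob cap at (277,112). The top-view and wrist estimates agree within 2 mm: about (0.515, 0.006), bar at 74°. Next I descend and grip.

>>> move_arm(
  moves=[5, -0.2, 0, 3.5, 0, 0, 0, 5, 0, 0, 3.5, 0, 0, 0, 5, 0, 0, 2.7, 0, 0, 0, 5, 0, 0, 1, 0, 0, 0, 0.5, 0, 0, 0, 0, 0, 0, 0.5, 0, 0, 0, 0, 0, 0, 0.5, 0, 0, 0, 0, 0, 0, 0.5, 0, 0, 0, 0, 0, 0],
)

```text
clock: 2.55
tool_pos: [0.5148, 0.0077, 0.1198]
orientation: [-179.9, 0.1, -105.7]
force: [0.6, 0.8, -0.1]
opening: 0.0235
gripper_force: 0.0
```

Run:
```python
from h import *
o=ctrl.get_obs();print(o["tool_pos"],o["opening"],o["gripper_force"],o["force"])
x,y=o["tool_pos"][:2]
# keep yaw, place at tray minus weight side
plan([(x,y,.20,-106,.5),(.437,.303,.19,-106,.5),(.437,.303,.05,-106,.5),(.437,.303,.034,-106,.5,.5)])
```

```text
[0.51482768 0.00772284 0.11983979] 0.0234749282451962 0.0 [ 0.57495119  0.78887099 -0.10973808]
0.5,0,0,-4,0,0,0, 
0.5,0,0,-4.02,0,0,0.006, 
0.5,-3.7,2.2,0.1,0,0,0, 
0.5,-3.8,2.2,0.2,0,0,0, 
0.5,-3.7,2.2,0.1,0,0,0, 
0.5,-3.8,2.3,0.2,0,0,0, 
0.5,-3.7,2.2,0.1,0,0,0, 
0.5,-3.8,2.3,0.2,0,0,0,   #8
0.5,-3.73,2.23,0.1,0,0,0, 
0.5,0,0,4.7,0,0,0, 
0.5,0,0,4.7,0,0,0, 
0.5,0,0,4.6,0,0,0, 
0.5,0,0,0.4,0,0,0, 
0.5,0,0,0.4,0,0,0, 
0.5,0,0,0.4,0,0,0, 
0.5,0,0,0.4,0,0,0,   #16
end [43.7 30.3  3.4] -106.0 16
```

>>> move_arm(
  moves=[0.5, 0, 0, 0, 0, 0, 0, 0.5, 0, 0, 0, 0, 0, 0, 0.5, 0, 0, 0, 0, 0, 0, 0.5, 0, 0, -0.5, 0, 0, 0, 0.5, 0, 0, -1.5, 0, 0, 0, 0.5, 0, 0, -2, 0, 0, 0, 0.5, 0, 0, -2, 0, 0, 0, 0.5, 0, 0, -2, 0, 0, 0],
)

```text
clock: 3.35
tool_pos: [0.5137, 0.0072, 0.1993]
orientation: [180.0, -0.0, -105.7]
force: [-0.0, -0.1, -0.8]
opening: 0.014
gripper_force: 30.0
```

>>> move_arm(
  moves=[0.5, -1.5, 1, 0, 0, 0, 0, 0.5, -3.4, 2, 0, 0, 0, 0, 0.5, -3.7, 2.2, 0, 0, 0, 0, 0.5, -3.7, 2.2, 0, 0, 0, 0, 0.5, -3.7, 2.2, 0, 0, 0, 0, 0.5, -3.7, 2.2, 0, 0, 0, 0, 0.5, -3.5, 2, 0, 0, 0, 0, 0.5, -2, 1, 0, 0, 0, 0],
)

```text
clock: 4.15
tool_pos: [0.4388, 0.2924, 0.1987]
orientation: [180.0, 0.0, -105.6]
force: [-0.9, -0.3, -0.4]
opening: 0.0137
gripper_force: 30.0
```

Run:
```python
from h import *
o=ctrl.get_obs();print(o["tool_pos"],o["opening"],o["gripper_force"],o["force"])
plan([(.437,.303,.05,-106,.5),(.437,.303,.033,-106,.5,.5)])
p,d,m=snap("wrist"); save("w2",p)
```

```text
[0.43883194 0.29237771 0.19868721] 0.013689259027323873 29.99919980764389 [-0.93110563 -0.3106518  -0.44605164]
0.5,-0.2,0.1,3.7,0,0,0, 
0.5,-0.3,0.1,3.7,0,0,0, 
0.5,-0.2,0.1,3.7,0,0,0, 
0.5,-0.27,0.16,3.77,0,0,0.007, 
0.5,0,0,0.4,0,0,0, 
0.5,0,0,0.4,0,0,0, 
0.5,0,0,0.4,0,0,0, 
0.5,0,0,0.5,0,0,0,   #8
end [43.7 30.3  3.3] -106.0 8
```

View pics/w2.png

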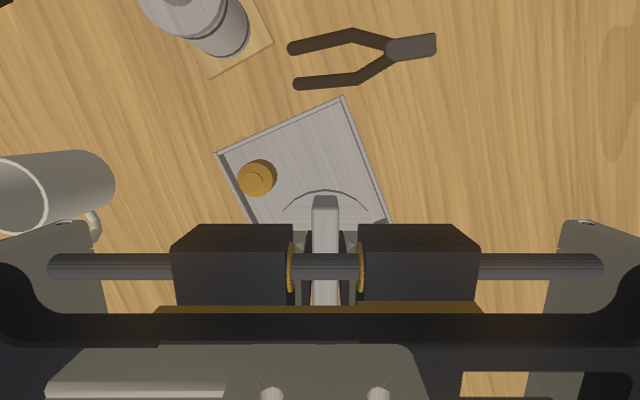

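The wrist view shows the cap held by its bar at (325,215) above the tray, with the weight off to the side at (257,178). Next I lower it.

>>> move_arm(
  moves=[0.5, -0.2, 0.1, 3.7, 0, 0, 0, 0.5, -0.3, 0.1, 3.7, 0, 0, 0, 0.5, -0.2, 0.1, 3.7, 0, 0, 0, 0.5, -0.3, 0.2, 3.5, 0, 0, 0, 0.5, 0, 0, 0.7, 0, 0, 0, 0.5, 0, 0, 0.5, 0, 0, 0, 0.5, 0, 0, 0.4, 0, 0, 0, 0.5, 0, 0, 0.2, 0, 0, 0],
)

```text
clock: 5.0
tool_pos: [0.4384, 0.3016, 0.0357]
orientation: [-180.0, 0.1, -105.7]
force: [0.5, -0.2, -2.0]
opening: 0.0136
gripper_force: 30.0
```

>>> move_arm(
  moves=[0.5, 0, 0, 0.1, 0, 0, 0, 0.5, 0, 0, 0, 0, 0, 0, 3.2, 0, 0, 0, 0, 0, 0, 3.2, 0, 0, 0, 0, 0, 0, 3.2, 0, 0, 0, 0, 0, 0, 3.2, 0, 0, -1, 0, 0, 0, 3.2, 0, 0, -3, 0, 0, 0, 3.2, 0, 0, -4, 0, 0, 0],
)

```text
clock: 5.8
tool_pos: [0.4369, 0.2999, 0.1136]
orientation: [179.9, -0.2, -105.7]
force: [0.3, 0.5, -0.2]
opening: 0.0317
gripper_force: 0.0
```

Run:
```python
from h import *
p,d,m=snap("top"); P=cloud(m,d); save("top1",p)
print("tray");comps(P,(.34,.58,.17,.41),.012,.06,8)
p,d,m=snap("wrist"); P=cloud(m,d)
print("w");comps(P,(.38,.5,.24,.36),.012,.06,20); 
z=np.load("top0.npz",allow_pickle=True); P=cloud(z["m"].item(),z["d"])
print("fork");comps(P,(.37,.6,-.42,-.2),.16,.19)
p=z["p"]; hsv=cv2.cvtColor(p,cv2.COLOR_RGB2HSV)
k=(P[...,2]>.155)&(P[...,2]<.188)&(P[...,1]<-.2)&(P[...,1]>-.42)&(hsv[...,1]<60)&(P[...,0]>.37)&(P[...,0]<.6)
q=P[k]; print(len(q),np.round(cv2.minAreaRect(q[:,:2].astype(np.float32)*1000)[0:3][0],1),cv2.minAreaRect(q[:,:2].astype(np.float32)*1000))
kb=(P[...,2]>.005)&(P[...,2]<.016)&(P[...,1]<-.2)&(P[...,1]>-.42)&(P[...,0]>.41)&(P[...,0]<.6)
print(cv2.minAreaRect(P[kb][:,:2].astype(np.float32)*1000))
plan([(.437,.302,.25,-106,3.2),(.55,.1,.28,-106,4),(.477,-.302,.29,-106,6)])
```

```text
tray
175 [246. 208.] [0.4622 0.2312 0.0225] [463.5 261.5] [160.2 112. ] 6.1
18 [204. 192.] [0.5178 0.3729 0.0209] [516.1 372.4] [24.7  8.6] 4.4
119 [238. 194.] [0.5079 0.2554 0.0382] [508.5 257.1] [37.1 38.6] 58.8
160 [229. 217.] [0.4312 0.287  0.0253] [432.5 287.4] [38.5 58.5] 70.0
11 [220. 216.] [0.4354 0.3169 0.0273] [434.2 316.5] [ 8.6 28.8] 71.6
9 [263. 221.] [0.4169 0.1747 0.0141] [416.7 174.7] [ 8.7 19.4] 69.7
17 [261. 228.] [0.3909 0.1806 0.0137] [392.1 180.4] [10.4 20.4] 88.7
20 [262. 238.] [0.3576 0.1793 0.0141] [355.8 180.2] [31.1 11.2] 8.7
w
688 [378. 163.] [0.3858 0.2804 0.0234] [384.  288.6] [ 5.4 98.5] 7.4
583 [249. 176.] [0.4953 0.2601 0.032 ] [495.7 261.2] [ 8.7 32.1] 0.0
3829 [327. 200.] [0.4378 0.2994 0.028 ] [438.2 300.6] [62.1 63.4] 74.4
fork
379 [415. 193.] [ 0.4939 -0.3044  0.1706] [ 490.4 -306.7] [51.2 83. ] 69.1
362 [ 490.6 -306.8] ((490.6377868652344, -306.8175354003906), (51.21614456176758, 82.47976684570312), 69.21834564208984)
((504.3335266113281, -307.79351806640625), (183.39785766601562, 215.833251953125), 0.9082117676734924)
3.2,0.1,0.1,-4.4,0,0,0, 
3.2,0.1,0.1,-4.3,0,0,0, 
3.2,0.02,0.05,-4.36,0,0,0.007, 
4,3.3,-3.3,-0.6,0,0,0, 
4,3.2,-3.3,-0.6,0,0,0, 
4,3.3,-3.3,-0.6,0,0,0, 
4,3.2,-3.3,-0.6,0,0,0, 
4,3.3,-3.23,-0.6,0,0,0,   #8
6,4.5,-0.5,-0.1,0,0,0, 
6,4.5,-0.4,-0.1,0,0,0, 
6,4.5,-0.5,-0.1,0,0,0, 
6,4.5,-0.4,-0.1,0,0,0, 
6,4.5,-0.5,-0.1,0,0,0, 
6,4.5,-0.4,-0.1,0,0,0, 
6,4.6,-0.5,-0.1,0,0,0, 
6,4.5,-0.4,-0.2,0,0,0,   #16
6,4.55,-0.49,-0.1,0,0,0, 
end [ 47.7 -30.2  29. ] -106.0 17
```

The cap is in the tray at (0.438, 0.300), with the tray centre at (0.460, 0.288). The fork's long axis points along -20°, opening toward (-0.94, +0.34), and the gauge handle is at about (0.478, -0.302). Next I go above the gauge.

Run:
```python
from h import *
plan([(.437,.29,.16,-106,3.2),(.477,-.302,.29,-114.2,6)])
```

```text
3.2,1.38,-0.07,-4.06,0,0,0.007, 
6,4.3,-1.6,-1,0,0,0.01, 
6,4.3,-1.6,-1,0,0,0.01, 
6,4.3,-1.6,-1,0,0,0.01, 
6,4.2,-1.7,-1,0,0,0.01, 
6,4.2,-1.7,-1,0,0,0.01, 
6,4.2,-1.8,-1,0,0,0.01, 
6,4.2,-1.8,-1,0,0,0.01,   #8
6,4.2,-1.8,-1,0,0,0.01, 
6,4.1,-1.9,-1,0,0,0.01, 
6,4.1,-1.9,-1,0,0,0.01, 
6,4.1,-2,-1,0,0,0.01, 
6,4.1,-2,-1,0,0,0.02, 
6,4.13,-2.12,-1,0,0,0.013, 
end [ 47.7 -30.2  29. ] -114.2 14
```

>>> move_arm(
  moves=[3.2, 1.4, 0, -4, 0, 0, 0.01, 6, 4.3, -1.6, -1, 0, 0, 0.01, 6, 4.3, -1.6, -1, 0, 0, 0.01, 6, 4.3, -1.6, -1, 0, 0, 0.01, 6, 4.2, -1.7, -1, 0, 0, 0.01, 6, 4.2, -1.7, -1, 0, 0, 0.01, 6, 4.2, -1.8, -1, 0, 0, 0.01, 6, 4.2, -1.8, -1, 0, 0, 0.01],
)

```text
clock: 6.7
tool_pos: [0.4541, -0.0332, 0.2248]
orientation: [-179.9, 0.1, -110.3]
force: [1.6, -0.2, -0.1]
opening: 0.0597
gripper_force: 0.0
```

>>> move_arm(
  moves=[6, 4.2, -1.8, -1, 0, 0, 0.01, 6, 4.1, -1.9, -1, 0, 0, 0.01, 6, 4.1, -1.9, -1, 0, 0, 0.01, 6, 4.1, -2, -1, 0, 0, 0.01, 6, 4.1, -2, -1, 0, 0, 0.02, 6, 4.1, -2.1, -1, 0, 0, 0.01, 6, 0, 0, 0, 0, 0, 0, 6, 0, 0, 0, 0, 0, 0],
)

```text
clock: 7.5
tool_pos: [0.4707, -0.3053, 0.2835]
orientation: [180.0, 0.0, -114.4]
force: [-0.5, 0.0, -0.4]
opening: 0.0602
gripper_force: 0.0
```

Run:
```python
from h import *
print(ctrl.get_obs()["tool_pos"])
p,d,m=snap("wrist"); save("w3",p); P=cloud(m,d)
print("handle");comps(P,(.4,.56,-.38,-.22),.225,.25)
print("flange");comps(P,(.4,.56,-.38,-.22),.1725,.18)
print("fork");comps(P,(.4,.56,-.38,-.22),.162,.18)
```

```text
[ 0.47069014 -0.30534485  0.2834674 ]
handle
838 [317. 229.] [ 0.4776 -0.304   0.2388] [ 478.5 -302.5] [19.8 19.8] 65.6
flange
91 [343. 189.] [ 0.4505 -0.3088  0.1755] [ 450.5 -308.8] [15.6  4.8] 70.0
495 [320. 201.] [ 0.4751 -0.3074  0.1763] [ 477.  -304.8] [29.3 35.3] 59.4
92 [345. 223.] [ 0.4625 -0.2776  0.1753] [ 462.7 -277.2] [15.7  4.9] 67.1
fork
3387 [299. 204.] [ 0.4945 -0.3119  0.1714] [ 492.7 -306.5] [50.8 82.3] 68.8
```

View pics/w3.png

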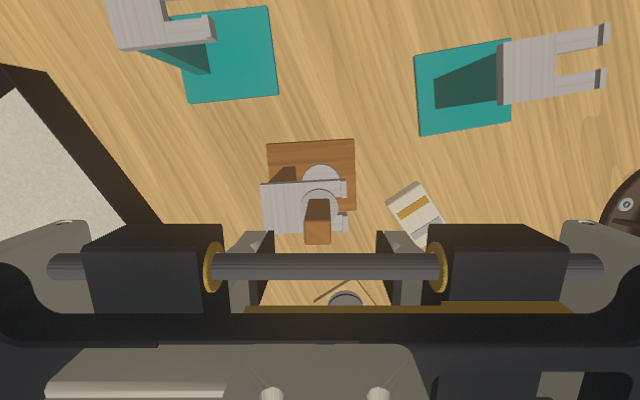

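The wrist view shows the handle top at (317,229), the flange behind it and the prong lips at (343,189) and (345,223); the turquoise stands are at (230,50) and (465,85). Handle at (0.4785, -0.3027), stand axis about (0.480, -0.302), stand x at -21°. These match the sizes given.

>>> move_arm(
  moves=[6, -0.6, -0.6, 0, 0, 0, 0, 6, 0, 0, 2.5, 0, 0, 0, 6, 0, 0, 3, 0, 0, 0, 6, 0, 0, 2, 0, 0, 0, 6, 0, 0, 0.9, 0, 0, 0, 6, 0, 0, 0, 0, 0, 0, 1, 0, 0, 0, 0, 0, 0, 1, 0, 0, 0, 0, 0, 0],
)

```text
clock: 8.35
tool_pos: [0.4801, -0.3013, 0.201]
orientation: [-179.9, 0.0, -114.3]
force: [0.8, 0.7, 0.6]
opening: 0.0493
gripper_force: 0.0
```

>>> move_arm(
  moves=[1, 0, 0, 0, 0, 0, 0, 1, 0, 0, 0, 0, 0, 0, 1, 0, 0, 0, 0, 0, 0, 1, 0, 0, 0, 0, 0, 0, 1, 0, 0, 0, 0, 0, 0, 1, 0, 0, 0, 0, 0, 0, 1, 0, 0, 0, 0, 0, 0],
)

```text
clock: 9.05
tool_pos: [0.4792, -0.3014, 0.1997]
orientation: [-180.0, -0.0, -114.3]
force: [-1.0, 1.3, 3.0]
opening: 0.0194
gripper_force: 30.0
```

>>> move_arm(
  moves=[1, 0, 0, -0.5, 0, 0, 0, 1, 0, 0, -0.9, 0, 0, 0, 1, 0, 0, 0, 0, 0, 0, 1, 0.1, 1.5, 0, 0, 0, 0, 1, 0.1, 2.3, 0, 0, 0, 0, 1, 0.1, 2.3, 0, 0, 0, 0, 1, 0.1, 2, 0, 0, 0, 0, 1, 0, 0, 0, 0, 0, 0],
)

```text
clock: 9.85
tool_pos: [0.4017, -0.2709, 0.2138]
orientation: [180.0, 0.0, -114.3]
force: [0.8, 0.1, -1.7]
opening: 0.0198
gripper_force: 30.0
```

Run:
```python
from h import *
o=ctrl.get_obs();print(o["tool_pos"],o["orientation"],o["opening"],o["force"],o["moment"])
x,y=o["tool_pos"][:2]
plan([(x,y,.315,-114.3,1,3.5),(.5145,.0065,.315,-114.3,1,3.5)])
```

```text
[ 0.40165255 -0.27090096  0.21383755] [ 1.79998692e+02  3.72159298e-02 -1.14309780e+02] 0.019758770312434924 [ 0.78259384  0.10926233 -1.68491475] [ 0.03949488 -0.23791287 -0.0145887 ]
1,0,0,-3.4,0,0,0, 
1,0,0,-3.4,0,0,0, 
1,0,0,-3.32,0,0,0, 
1,-3.3,0.1,0,0,0,0, 
1,-3.3,0.1,0,0,0,0, 
1,-3.3,0.1,0,0,0,0, 
1,-3.3,0.1,0,0,0,0, 
1,-3.3,0.1,0,0,0,0,   #8
1,-3.4,0.2,0,0,0,0, 
1,-3.3,0.1,0,0,0,0, 
1,-3.4,0.2,0,0,0,0, 
1,-3.33,0.14,0,0,0,0, 
end [51.45  0.66 31.5 ] -114.3 12
```

>>> move_arm(
  moves=[1, 0, 0, -2, 0, 0, 0, 1, 0, 0, -3.2, 0, 0, 0, 1, 0, 0, -3, 0, 0, 0, 1, -1, 0, -2, 0, 0, 0, 1, -2.5, 0.1, 0, 0, 0, 0, 1, -3.5, 0.1, 0, 0, 0, 0, 1, -3.5, 0.1, 0, 0, 0, 0, 1, -3.5, 0.1, 0, 0, 0, 0],
)

```text
clock: 10.65
tool_pos: [0.4584, -0.1412, 0.3158]
orientation: [-180.0, 0.0, -114.3]
force: [0.6, -0.8, -2.6]
opening: 0.0197
gripper_force: 30.0
```

>>> move_arm(
  moves=[1, -3.5, 0.1, 0, 0, 0, 0, 1, -3.5, 0.2, 0, 0, 0, 0, 1, -3.5, 0.2, 0, 0, 0, 0, 1, -2.5, 0.2, 0, 0, 0, 0, 1, -2, 0.1, 0, 0, 0, 0, 1, -1, 0, 0, 0, 0, 0, 1, 0, 0, 0, 0, 0, 0, 1, 0, 0, 0, 0, 0, 0],
)

```text
clock: 11.45
tool_pos: [0.5162, 0.0065, 0.3155]
orientation: [180.0, -0.0, -114.3]
force: [0.1, -1.0, -1.7]
opening: 0.0199
gripper_force: 30.0
```

Run:
```python
from h import *
o=ctrl.get_obs();print(o["tool_pos"],o["orientation"],o["opening"],o["force"])
p,d,m=snap("wrist"); save("w4",p); P=cloud(m,d); np.savez("w4.npz",p=p,d=d,m=m)
print("rim");comps(P,(.44,.58,-.06,.07),.094,.104)
print("collar");comps(P,(.44,.58,-.06,.07),.14,.2)
p2,d2,m2=snap("scene"); np.savez("s4.npz",p=p2,d=d2,m=m2)
c=p2[130:290,230:390]; P2=cloud(m2,d2)
print("rims");comps(P2,(.44,.58,-.06,.07),.094,.104,8)
print("rod/collar scene");comps(P2,(.44,.58,-.06,.07),.13,.2,8)
im=np.hstack([cv2.resize(p,(640,400))[60:360,140:500],cv2.resize(c,(300,300),interpolation=cv2.INTER_CUBIC)]); save("w4c",im)
```

```text
[0.51617596 0.00645486 0.31545192] [ 1.79985083e+02 -2.13359677e-02 -1.14281794e+02] 0.01986919066391959 [ 0.06093371 -0.95648433 -1.6992129 ]
rim
378 [326. 166.] [ 0.5076 -0.009   0.1001] [509.2  -4.9] [29.6 59.1] 63.0
collar
1478 [325. 187.] [0.5138 0.0009 0.174 ] [514.4   2.4] [43.9 50.9] 67.9
rims
25 [285. 204.] [ 0.5349 -0.0554  0.0986] [532.5 -55. ] [36.2  6.9] 2.3
189 [303. 213.] [0.5171 0.0127 0.0996] [516.3  10.7] [58.5 57.3] 48.4
rod/collar scene
227 [303. 190.] [0.5179 0.0124 0.1744] [515.7   9.2] [51.5 47.8] 60.3
```

View pics/w4c.png

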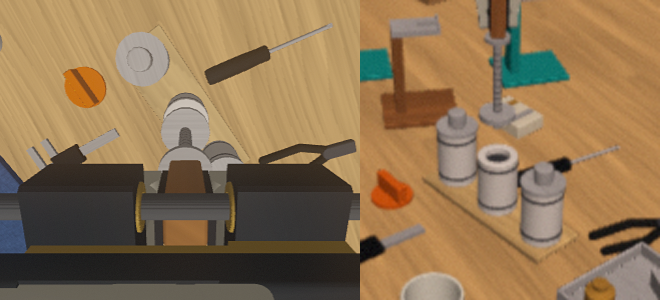

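The left half (wrist) shows the rod directly above the opened rim at about (185,130) of the crop. The right half (scene) shows the collar low on the rod and the open bore at (497,158), with both knob caps in place. Rod and rim centres agree within about 2–3 mm against 12 mm of play, so I dip.

>>> move_arm(
  moves=[1, 0, 0, 1.5, 0, 0, 0, 1, 0, 0, 2.5, 0, 0, 0, 1, 0, 0, 2, 0, 0, 0, 1, 0, 0, 1, 0, 0, 0, 1, 0, 0, 0.7, 0, 0, 0, 1, 0, 0, 0.5, 0, 0, 0, 1, 0, 0, 0.3, 0, 0, 0, 1, 0, 0, 0, 0, 0, 0],
)

```text
clock: 12.35
tool_pos: [0.5164, 0.0067, 0.2307]
orientation: [-180.0, 0.0, -114.3]
force: [-0.6, 0.7, -1.8]
opening: 0.0197
gripper_force: 30.0
```

>>> move_arm(
  moves=[1, 0, 0, 0.2, 0, 0, 0, 1, 0, 0, 0.1, 0, 0, 0, 1, 0, 0, 0.1, 0, 0, 0, 1, 0, 0, 0.1, 0, 0, 0, 1, 0, 0, 0.1, 0, 0, 0, 1, 0, 0, 0.1, 0, 0, 0],
)

```text
clock: 12.95
tool_pos: [0.5167, 0.0069, 0.2238]
orientation: [-180.0, 0.0, -114.3]
force: [0.7, -0.4, 0.2]
opening: 0.02
gripper_force: 30.0
```

>>> move_arm(
  moves=[1, 0, 0, 0.1, 0, 0, 0, 1, 0, 0, 0.1, 0, 0, 0, 1, 0, 0, 0.1, 0, 0, 0, 1, 0, 0, 0.1, 0, 0, 0, 1, 0, 0, 0.1, 0, 0, 0, 1, 0, 0, 0.1, 0, 0, 0],
)

```text
clock: 13.55
tool_pos: [0.5162, 0.0067, 0.2175]
orientation: [180.0, 0.0, -114.3]
force: [1.7, -0.4, 0.1]
opening: 0.0198
gripper_force: 30.0
```

>>> move_arm(
  moves=[1, 0, 0, 0.1, 0, 0, 0, 1, 0, 0, 0.1, 0, 0, 0, 1, 0, 0, 0, 0, 0, 0],
)

```text
clock: 13.85
tool_pos: [0.516, 0.0066, 0.2153]
orientation: [180.0, -0.0, -114.3]
force: [0.6, 0.7, -0.1]
opening: 0.0197
gripper_force: 30.0
```

>>> move_arm(
  moves=[1, 0, 0, 0.2, 0, 0, 0, 1, 0, 0, 0.1, 0, 0, 0, 1, 0, 0, 0.1, 0, 0, 0, 1, 0, 0, 0.1, 0, 0, 0, 1, 0, 0, 0.1, 0, 0, 0, 1, 0, 0, 0.1, 0, 0, 0],
)

```text
clock: 14.45
tool_pos: [0.516, 0.0066, 0.2084]
orientation: [180.0, -0.0, -114.3]
force: [-0.1, 0.1, 0.6]
opening: 0.0198
gripper_force: 30.0
```

>>> move_arm(
  moves=[1, 0, 0, 0.1, 0, 0, 0, 1, 0, 0, 0.1, 0, 0, 0],
)

```text
clock: 14.65
tool_pos: [0.5164, 0.0066, 0.2076]
orientation: [-180.0, -0.0, -114.3]
force: [-5.0, 2.6, 15.0]
opening: 0.0199
gripper_force: 30.0
```

Bottom touched at 15 N, with TCP z = 0.2076, which fits the 62 mm depth. I hold briefly, then lift out.

>>> move_arm(
  moves=[1, 0, 0, -0.1, 0, 0, 0, 1, 0, 0, 0, 0, 0, 0, 1, 0, 0, -0.5, 0, 0, 0, 1, 0, 0, -1, 0, 0, 0, 1, 0, 0, -2, 0, 0, 0, 1, 0, 0, -2.5, 0, 0, 0, 1, 0, 0, -2.5, 0, 0, 0, 1, 0, 0, -2.3, 0, 0, 0],
)

```text
clock: 15.45
tool_pos: [0.5162, 0.0066, 0.3174]
orientation: [-180.0, 0.0, -114.3]
force: [-0.0, 0.5, -2.4]
opening: 0.02
gripper_force: 30.0
```

Run:
```python
from h import *
o=ctrl.get_obs();print(o["tool_pos"],o["orientation"],o["opening"],o["force"])
p,d,m=snap("scene"); P=cloud(m,d)
print("collar");comps(P,(.44,.58,-.06,.07),.15,.25,8)
x,y,z=o["tool_pos"]
S=np.array([.480,-.302]); xh=np.array([np.cos(np.radians(-21)),np.sin(np.radians(-21))])
G=np.array([.4792,-.3014])  # TCP when gripped
A=G-0.075*xh
plan([(*A,.315,-114.3,1,3.5),(*A,.2138,-114.3,1,3.5)]); print(A)
q=P[(P[...,2]>.02)&(abs(P[...,0]-.516)<.05)&(abs(P[...,1]-.007)<.04)]
h,e=np.histogram(q[:,2],bins=np.arange(.1,.3,.005)); print(list(zip(e.round(3),h)))
```

```text
[0.51623695 0.00662149 0.31738107] [-1.79963507e+02  2.41066926e-02 -1.14294578e+02] 0.02000076092187036 [-1.51893919e-03  5.30596914e-01 -2.37306976e+00]
collar
309 [303. 178.] [0.5182 0.0121 0.2108] [515.2   7.8] [52.4 51.6] 17.8
1,3.3,-0.2,0.1,0,0,0, 
1,3.3,-0.2,0.1,0,0,0, 
1,3.4,-0.2,0.1,0,0,0, 
1,3.3,-0.2,0.1,0,0,0, 
1,3.4,-0.2,0,0,0,0, 
1,3.3,-0.2,0.1,0,0,0, 
1,3.4,-0.1,0,0,0,0, 
1,3.3,-0.2,0.1,0,0,0,   #8
1,3.39,-0.15,0.05,0,0,0.001, 
1,0,0,3.4,0,0,0, 
1,0,0,3.4,0,0,0, 
1,0,0,3.32,0,0,0, 
end [ 40.92 -27.45  21.38] -114.3 12
[ 0.40918147 -0.2745224 ]
[(np.float64(0.1), np.int64(102)), (np.float64(0.105), np.int64(0)), (np.float64(0.11), np.int64(0)), (np.float64(0.115), np.int64(0)), (np.float64(0.12), np.int64(0)), (np.float64(0.125), np.int64(0)), (np.float64(0.13), np.int64(0)), (np.float64(0.135), np.int64(0)), (np.float64(0.14), np.int64(0)), (np.float64(0.145), np.int64(0)), (np.float64(0.15), np.int64(5)), (np.float64(0.155), np.int64(8)), (np.float64(0.16), np.int64(7)), (np.float64(0.165), np.int64(10)), (np.float64(0.17), np.int64(7)), (np.float64(0.175), np.int64(7)), (np.float64(0.18), np.int64(9)), (np.float64(0.185), np.int64(6)), (np.float64(0.19), np.int64(10)), (np.float64(0.195), np.int64(6)), (np.float64(0.2), np.int64(0)), (np.float64(0.205), np.int64(1)), (np.float64(0.21), np.int64(27)), (np.float64(0.215), np.int64(57)), (np.float64(0.22), np.int64(107)), (np.float64(0.225), np.int64(10)), (np.float64(0.23), np.int64(8)), (np.float64(0.235), np.int64(9)), (np.float64(0.24), np.int64(11)), (np.float64(0.245), np.int64(4)), (np.float64(0.25), np.int64(11)), (np.float64(0.255), np.int64(9)), (np.float64(0.26), np.int64(8)), (np.float64(0.265), np.int64(10)), (np.float64(0.27), np.int64(7)), (np.float64(0.275), np.int64(8)), (np.float64(0.28), np.int64(3)), (np.float64(0.285), np.int64(9)), (np.float64(0.29), np.int64(43))]
```

The collar top is at 0.220 with the tip at 0.148, so it reads about 62 mm. Next I return to the fork.

>>> move_arm(
  moves=[1, 1, 0, 0, 0, 0, 0, 1, 2.5, -0.1, 0, 0, 0, 0, 1, 3.5, -0.2, 0, 0, 0, 0, 1, 3.5, -0.2, 0, 0, 0, 0, 1, 3.5, -0.2, 0, 0, 0, 0, 1, 3.5, -0.2, 0, 0, 0, 0, 1, 3.5, -0.2, 0, 0, 0, 0, 1, 3.5, -0.2, 0, 0, 0, 0],
)

```text
clock: 16.3
tool_pos: [0.4257, -0.2233, 0.3151]
orientation: [179.9, -0.0, -114.3]
force: [1.2, -0.1, -1.6]
opening: 0.0199
gripper_force: 30.0
```

>>> move_arm(
  moves=[1, 3, -0.2, 0, 0, 0, 0, 1, 1.7, -0.2, 0, 0, 0, 0, 1, 0.7, 0, 1, 0, 0, 0, 1, 0, 0, 2.5, 0, 0, 0, 1, 0, 0, 3, 0, 0, 0, 1, 0, 0, 2.5, 0, 0, 0, 1, 0, 0, 1.3, 0, 0, 0, 1, 0, 0, 0, 0, 0, 0],
)

```text
clock: 17.1
tool_pos: [0.4068, -0.2719, 0.2097]
orientation: [179.7, -0.0, -114.3]
force: [-0.3, 0.1, -0.6]
opening: 0.0198
gripper_force: 30.0
```

Run:
```python
from h import *
o=ctrl.get_obs();print(o["tool_pos"],o["orientation"],o["opening"],o["force"])
xh=np.array([np.cos(np.radians(-21)),np.sin(np.radians(-21))])
G=np.array([.4792,-.3014]); B=G-.045*xh
plan([(*B,.2138,-114.3,1,2),(*G,.2138,-114.3,1,1.5)])
```

```text
[ 0.40676289 -0.27192435  0.20971315] [ 1.79696961e+02 -2.11526475e-02 -1.14300069e+02] 0.019761839130197478 [-0.32276348  0.10353518 -0.56923277]
1,0,-1.7,-0.2,0,0,0, 
1,-0.04,-1.62,-0.21,0,0,0, 
1,-0.1,-1.1,0,0,0,0, 
1,-0.1,-1.1,0,0,0,0, 
1,0,-1.1,0,0,0,0, 
1,-0.05,-1.19,0,0,0,0, 
end [ 47.91 -30.14  21.38] -114.3 6
```

>>> move_arm(
  moves=[1, 0, 0, -0.5, 0, 0, 0, 1, 0, -1.7, 0, 0, 0, 0, 1, 0, -1.6, 0, 0, 0, 0, 1, 0, -1.1, 0, 0, 0, 0, 1, -0.1, -1.1, 0, 0, 0, 0, 1, -0.1, -1.1, 0, 0, 0, 0, 1, -0.1, -1.2, 0, 0, 0, 0, 1, 0, 0, 0, 0, 0, 0],
)

```text
clock: 17.9
tool_pos: [0.4824, -0.3026, 0.2173]
orientation: [-180.0, -0.0, -114.3]
force: [-0.0, 0.4, -2.5]
opening: 0.0199
gripper_force: 30.0
```

>>> move_arm(
  moves=[1, 0, 0.3, 0, 0, 0, 0, 1, 0, 0, 0.6, 0, 0, 0, 1, 0, 0, 0.5, 0, 0, 0, 1, 0, 0, 0.3, 0, 0, 0, 1, 0, 0, 0.2, 0, 0, 0, 1, 0, 0, 0, 0, 0, 0],
)

```text
clock: 18.5
tool_pos: [0.4781, -0.3009, 0.2012]
orientation: [180.0, -0.0, -114.3]
force: [-0.2, -0.2, -1.7]
opening: 0.0197
gripper_force: 30.0
```

>>> move_arm(
  moves=[1, 0, 0, 0.1, 0, 0, 0, 1, 0, 0, 0, 0, 0, 0],
)

```text
clock: 18.7
tool_pos: [0.4783, -0.3009, 0.2006]
orientation: [-180.0, 0.0, -114.3]
force: [-0.2, -0.3, -1.1]
opening: 0.0198
gripper_force: 30.0
```

Run:
```python
from h import *
p,d,m=snap("wrist"); P=cloud(m,d)
print("lips/flange");comps(P,(.42,.54,-.36,-.25),.1725,.186,15)
p,d,m=snap("scene"); c=p[110:210,220:320]; save("s5",cv2.resize(c,(600,600),interpolation=cv2.INTER_CUBIC))
```

```text
lips/flange
204 [359. 206.] [ 0.4503 -0.3091  0.1753] [ 450.5 -308.8] [16.3  5.1] 68.4
843 [325. 218.] [ 0.4736 -0.3117  0.1777] [ 474.4 -310.4] [17.2 34.5] 66.5
```

View pics/s5.png

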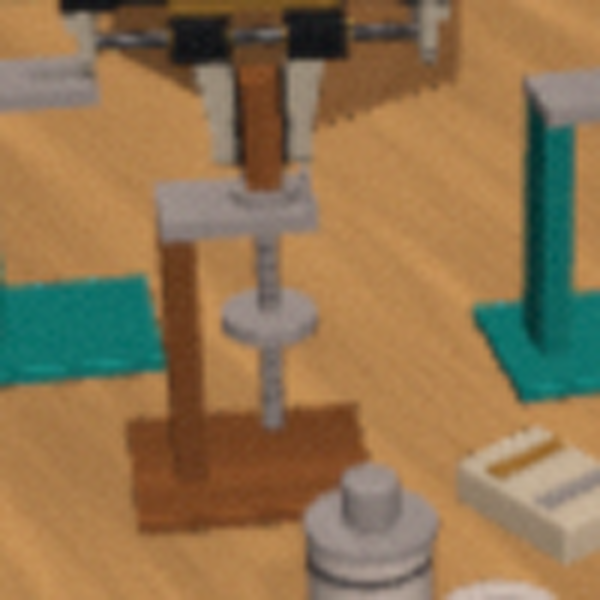

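The crop shows the flange sitting in the fork at (265,195), the collar pushed up to (270,317) and the rod clear of the base. Next I seat it the last millimetre and let go.

>>> move_arm(
  moves=[1, 0, 0, 0.1, 0, 0, 0, 1, 0, 0, 0, 0, 0, 0, 5, 0, 0, 0, 0, 0, 0, 5, 0, 0, 0, 0, 0, 0, 5, 0, 0, 0, 0, 0, 0, 5, 0, 0, 0, 0, 0, 0, 5, 0, 0, 0, 0, 0, 0, 5, 0, 0, 0, 0, 0, 0],
)

```text
clock: 19.6
tool_pos: [0.4783, -0.3009, 0.1996]
orientation: [-180.0, -0.0, -114.3]
force: [0.8, -0.6, 0.2]
opening: 0.0499
gripper_force: 0.0
```

>>> move_arm(
  moves=[5, 0, 0, -1, 0, 0, 0, 5, 0, 0, -2.5, 0, 0, 0, 5, 0, 0, -3, 0, 0, 0, 5, 0, 0, -3, 0, 0, 0, 5, 0, 0, -2, 0, 0, 0, 5, 0, 0, 0, 0, 0, 0, 5, 0, 0, 0, 0, 0, 0, 5, 0, 0, 0, 0, 0, 0],
)

```text
clock: 20.4
tool_pos: [0.4779, -0.3007, 0.3139]
orientation: [179.9, 0.0, -114.3]
force: [0.2, -0.2, -0.7]
opening: 0.0498
gripper_force: 0.0
```

Run:
```python
from h import *
print(ctrl.get_obs()["tool_pos"],ctrl.get_obs()["opening"])
p,d,m=snap("wrist"); P=cloud(m,d)
print("handle");comps(P,(.4,.56,-.38,-.22),.225,.25)
print("lips/flange");comps(P,(.42,.54,-.36,-.25),.1725,.186,15)
p,d,m=snap("scene"); P=cloud(m,d)
print("collar");comps(P,(.42,.54,-.36,-.25),.085,.125,8)
print("cap");comps(P,(.38,.5,.24,.36),.012,.06,20); print("caps");comps(P,(.42,.6,-.2,.2),.118,.15,8)
a=cv2.resize(p[110:210,220:320],(400,400)); b=cv2.resize(p[190:340,240:440],(400,300)); save("f",np.hstack([a[:300],b]))
```

```text
[ 0.47785469 -0.3007196   0.31394677] 0.04982552328182523
handle
634 [324. 208.] [ 0.4776 -0.3036  0.2389] [ 478.3 -302.4] [19.5 19.6] 65.6
lips/flange
81 [346. 176.] [ 0.4503 -0.309   0.1754] [ 450.6 -308.9] [15.3  5. ] 67.6
425 [324. 187.] [ 0.4756 -0.3078  0.1767] [ 477.4 -304.7] [29.7 36.6] 64.9
78 [347. 208.] [ 0.4627 -0.2772  0.1754] [ 462.7 -276.8] [16.5  4.4] 67.1
collar
145 [265. 162.] [ 0.48   -0.2944  0.1035] [ 479.3 -296.6] [55.5 48.6] 63.0
67 [250. 165.] [ 0.5277 -0.3014  0.1042] [ 523.8 -311.3] [39.7 17.3] 72.1
cap
170 [404. 278.] [0.3856 0.287  0.0198] [384.9 291.4] [  8.5 102.3] 5.1
484 [391. 289.] [0.444  0.3063 0.028 ] [439.  303.9] [61.3 62. ] 40.7
caps
77 [281. 191.] [ 0.5344 -0.0782  0.1275] [532.7 -80.7] [29.6 26. ] 39.3
89 [328. 220.] [0.5    0.1074 0.1279] [497.9 105.1] [28.3 26.4] 35.4
```

View pics/f.png

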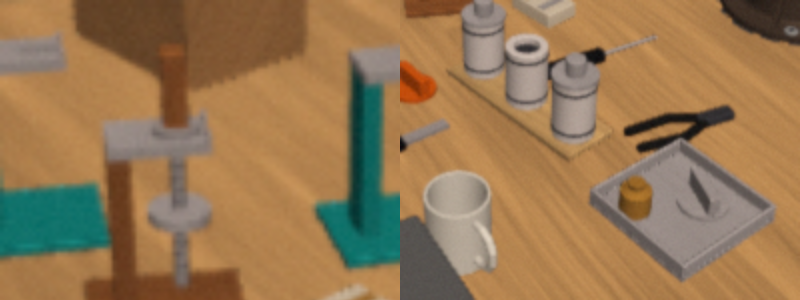

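The last view shows the gauge hung at its original height (handle top 0.239) with the collar up at (180,212). The cap is upright in the tray at (702,195), both knob caps are in place, and the gripper is clear. Handing in.

```bash
python3 -c "
from h import *
print(ctrl.close_job())"
```

```text
the job is handed in; nothing more can be done
None
```

The job is handed in, though no verdict came back: the bar cap is upright in the tray, the bore measured about 62 mm deep, and the gauge hangs in its fork with the collar at that mark.

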